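Dose taken: shut the pill box and zero the reminder timer

ROBOT

A 6-joint arm with a two-finger parallel gripper is mounted at the origin on the work surface. World frame = base frame: x ahead of the robot, y to its left, z up, the work surface at z = 0. Lengths are in m, angles in rad, forces in N, time in s.
With the tool pointing down it reaches from about 0.425 to 0.95 m from the base axis. Payload 3.5 kg.
Tool frame: the origin (TCP) lies on the centre line of the jaws, within the pads' length; the fingertips stand 14 mm ahead of it and the grasp point (between the pads) lies 5 mm behind it (ctrl.finger_overhang is the distance from the TCP to the fingertips, in m); z points along the fingers, y is the line along which they close (so a half turn about z gives the same grasp; the last joint's range is limited). The gripper opens to 85 mm and grips with 20 to 120 N. Pads are 22 mm wide; open, the fingers measure 114 mm over their backs; the gripper's body (76 mm by 85 mm) begins 54 mm behind the grasp point. The pads swing forward as they close: fully open they stand 13 mm farther back than shut.
Start: joints at [-1.417, 0.286, 1.577, -0, 1.279, -0.15], TCP at [0.202, -0.644, 0.245] pointing down, gripper open.
Joint ranges: [-2.77, 2.77], [-0.9, 2.22], [0.21, 2.48], [-1.53, 4.67], [0.24, 2.81], [-2.84, 2.84]. Speed limits (rad/s): [2.79, 2.79, 3.14, 3.14, 3.14, 3.14].

INTERFACE

Orientations are given as a unit quaternion [x, y, z, w].
In Python, from plant import ctrl gives the robot as it stands.
- The arm moves only by the tool send_rows, never from a script. Its argument "moves" is text: rows parted by semicolons, each of 7 numbers parted by spaces: the turn, a rotation vector about the tool's x, y, z in units of 360 degrees (1.0 is 360 degrees), then the shift along the tool's x, y, z in units of 20 cm (1.0 is 20 cm), then the gripper's target within -1 to 1 (fully open at 1, half-way at 0, shut at -1). A call has 1 to 12 rows; each row is the pose to reach, as a shift and turn from the pose commanded when the call began, along the tool's axes at that moment, turning the shorter way round; what a row does not reach only later rows make up. A row lasts 1/8 s, in which the tool goes at most 62.5 mm and 10.7 degrees, less where a joint would pass 70% of its speed; a pose out of reach is approached as far as the arm can. A call with a number of a shift or a turn outside -1 to 1 is refused whole. A call with a gripper value outside its range is refused whole. The fingers move at their own pace and stop on an object; "newtons" is the grip in N (left out, the last holds). Time passes only in rows, so rows that repeat a pose let the fingers close. It gives the time, the measured TCP pose, the force, the opening and the grip force at its end, in the units of the state.
- ctrl.get_state(): the state, without advancing time (a new reading comes with each control period).
- ctrl.read_camera(name): name is "side" or "top" or "wrist"; returns a dict with "image" (400x640x3 uint8, red, green, blue), "fovy" (degrees; the focal length in pixels is half the picture's height over the tangent of half this angle, whatever the lens; pixels are square), "cx", "cy" (the principal point, pixels), "extrinsics" (4x4, takes a point from camera to world coordinates). Camera axes: x right, y up, looking along -z (the intrinsics and any distortion apply to the point x, -y, -z); pixel columns grow to the right and rows downward; lengths in m; the calibration is good to about 2 mm. The wrist camera is an equidistant fisheye: a pixel r from the principal point sees the ray r / f radians off the axis. A picture is of the moment at which its call begins. There is no depth.
- ctrl.sign_off(): hands the job in; it is judged then, once.
The state is a dict: "time": time; "qpos": joint angles; "dq": joint speeds; "joint_efforts": joint torques, N m; "eef_pos": TCP position; "tcp_rot": TCP orientation; "contact_force": force on the tool from outside, world axes, zero at the start; "wrist_torque": the same for the moment, N m; "opening": opening from 0.0 (shut) to 1.0 (fully open); "finger_force": force on a finger pad.
Only numpy, scipy, OpenCV 4.12 (cv2) and the standard library are available. Lean on these libraries where they do the work, as an engineer would, in place of code of your own. Each camera call takes 0.05 s, during which the arm holds its last target. There are 200 camera calls.

TASK

The dose has been taken, so close up: shut the one pill box that still stands open, its lid pressed down flush with the others, and stop the reminder timer by turning its grip bar back anticlockwise until the dial rests at its zero stop, red end on the red mark, without forcing it. Leave the organiser, its other boxes, the bottle, the tin and the egg cup standing where they are.

Things in the scene. Friction and masses are not known exactly. Their poses are not given: they have to be found in the camera images.
- timer: wind-up reminder timer, round, stuck by its magnet back to the steel fridge top in front of the tray (it cannot shift). Steel base 84 mm across and 16 mm high; origin at the centre of its underside (fridge top, z = 0), z up. A red mark on the rim of the base, in direction -x of this body, is the zero mark
- timer_dial (a joint): turn of the timer's white dial, rad: 0 = at its zero stop, the red end of the grip bar pointing at the red mark on the base; grows as the dial is wound clockwise seen from above (to 5.5). Starts at 1.0 to 2.9, so it is turned back anticlockwise. A slip clutch lets it be turned back by hand: it takes about 0.05 N m and stays where it is left
- timer_axis (a point): point on the dial's upright turning axis, at the top of the grip bar, 42 mm above the fridge top. Dial disc 67 mm across, its face 26 mm above the fridge top; across its middle stands a straight upright black grip bar 60 mm long, 11 mm wide, 16 mm high (26 to 42 mm above the fridge top). A fingertip can push the bar sideways near either end, about 24 mm from the axis
- bar_pointer (a point): the red-striped end of the grip bar: its top edge, 30 mm from the turning axis; it turns with the dial
- tray: glossy black acrylic tray lying on the fridge top, fixed, 190 x 530 mm (x, y), floor 4 mm thick, rim 12 mm high; origin at the centre of its underside
- organiser: clear carrier of the pill organiser, 57 x 173.5 mm (x, y), walls 12 mm high, floor 2 mm; loose on the tray with four clear pill boxes side by side along its y (in any order), about 0.27 kg in all; origin at the centre of its underside
- box_1: clear pill box, 50 x 40.5 x 30 mm high (x, y, z), about 40 g, standing loose in the carrier; origin at the centre of its underside, 6 mm above the fridge top; -x is its front, +x its back, with tablets in it
- lid_1 (a joint): angle of the blue lid of box_1 in rad: 0 = shut flush, 1.57 = upright, grows to 2.0 as it opens backwards; starts shut. Lid 51 mm long from hinge to front edge (plus a 6 mm tab), 39.5 mm wide, 3 mm thick; a stiff hinge, it stays where it is left and is closed by a very light push (0.1 N at its edge; pushed hard or low down, the light box tips forward); when shut its top is level with the other lids, 39 mm above the fridge top
- lid_1_hinge (a point): middle of the hinge line of lid_1: top of the back (+x) wall of box_1, 36 mm above the fridge top; the hinge runs along the box's y
- box_2: clear pill box, 50 x 40.5 x 30 mm high (x, y, z), about 40 g, standing loose in the carrier; origin at the centre of its underside, 6 mm above the fridge top; -x is its front, +x its back, with tablets in it
- lid_2 (a joint): angle of the blue lid of box_2 in rad: 0 = shut flush, 1.57 = upright, grows to 2.0 as it opens backwards; starts shut. Lid 51 mm long from hinge to front edge (plus a 6 mm tab), 39.5 mm wide, 3 mm thick; a stiff hinge, it stays where it is left and is closed by a very light push (0.1 N at its edge; pushed hard or low down, the light box tips forward); when shut its top is level with the other lids, 39 mm above the fridge top
- lid_2_hinge (a point): middle of the hinge line of lid_2: top of the back (+x) wall of box_2, 36 mm above the fridge top; the hinge runs along the box's y
- box_3: clear pill box, 50 x 40.5 x 30 mm high (x, y, z), about 40 g, standing loose in the carrier; origin at the centre of its underside, 6 mm above the fridge top; -x is its front, +x its back, its lid stands open and it is empty
- lid_3 (a joint): angle of the blue lid of box_3 in rad: 0 = shut flush, 1.57 = upright, grows to 2.0 as it opens backwards; starts open at 1.35 to 1.85. Lid 51 mm long from hinge to front edge (plus a 6 mm tab), 39.5 mm wide, 3 mm thick; a stiff hinge, it stays where it is left and is closed by a very light push (0.1 N at its edge; pushed hard or low down, the light box tips forward); when shut its top is level with the other lids, 39 mm above the fridge top
- lid_3_hinge (a point): middle of the hinge line of lid_3: top of the back (+x) wall of box_3, 36 mm above the fridge top; the hinge runs along the box's y
- box_4: clear pill box, 50 x 40.5 x 30 mm high (x, y, z), about 40 g, standing loose in the carrier; origin at the centre of its underside, 6 mm above the fridge top; -x is its front, +x its back, with tablets in it
- lid_4 (a joint): angle of the blue lid of box_4 in rad: 0 = shut flush, 1.57 = upright, grows to 2.0 as it opens backwards; starts shut. Lid 51 mm long from hinge to front edge (plus a 6 mm tab), 39.5 mm wide, 3 mm thick; a stiff hinge, it stays where it is left and is closed by a very light push (0.1 N at its edge; pushed hard or low down, the light box tips forward); when shut its top is level with the other lids, 39 mm above the fridge top
- lid_4_hinge (a point): middle of the hinge line of lid_4: top of the back (+x) wall of box_4, 36 mm above the fridge top; the hinge runs along the box's y
- bottle: amber glass tablet bottle with a white cap, 47 mm across, 90 mm high, standing loose on the tray; origin at the centre of its underside
- tin: round steel tin, 67 mm across, 49 mm high, standing loose on the tray; origin at the centre of its underside
- egg_cup: white ceramic egg cup, 49 mm across, 62 mm high, standing loose on the tray; origin at the centre of its underside
Mind the look-alikes: they are no part of the job. Of the things shaped like the organiser, the clear one is meant.

How it is judged:
At the end, for the whole second after the job is handed in: The timer's dial is at its zero stop (within 0.07 rad, 4 degrees) and still; all four lids are shut (within 0.1 rad, 5 mm at the front edge); the four boxes stand level in the carrier; the organiser is within 30 mm and the bottle, tin and egg cup are upright and within 20 mm of where they were (value of joint timer_dial below 0.07 rad and velocity of joint timer_dial between -0.05 and 0.05 rad/s and value of joint each of lid_1, lid_2, lid_3, lid_4 below 0.1 rad and angle between each of box_1, box_2, box_3, box_4's own z axis and vertical below 0.1 rad and z of each of box_1, box_2, box_3, box_4 in the frame of organiser below 0.005 m and distance of organiser from where it was at the start of the episode below 0.03 m and linear speed of organiser below 0.01 m/s and distance of each of bottle, tin, egg_cup from where it was at the start of the episode below 0.02 m and angle between each of bottle, tin, egg_cup's own z axis and vertical below 0.15 rad); the robot touches nothing.
It fails at once if the timer is pushed with more than 40 N (forced against its stop, or pressed down hard) (contact force between the fingers and timer above 40 N).
It fails at once if the bottle, the tin or the egg cup is knocked over or shoved 30 mm or more (angle between any of bottle, tin, egg_cup's own z axis and vertical above 0.5 rad or distance of any of bottle, tin, egg_cup from where it was at the start of the episode above 0.03 m).
It fails at once if one of the shut pill boxes is opened (value of joint any of lid_1, lid_2, lid_4 above 0.5 rad).
It fails at once if the organiser is shoved 40 mm or more (distance of organiser from where it was at the start of the episode above 0.04 m).
It also fails if it takes over 67 s, if anything falls off the work surface, if the arm or the gripper's body presses on something with over 40 N, if the wrist force passes 120 N, or if a joint passes its speed limit or range.

## Working session

There is one attempt and no reset: what is moved stays moved. The work goes in short steps, Python scripts to look and compute and a tool call to move; the robot and the scene stay as the last step left them, time stands still between calls to the robot, and variables do not carry over. Pictures are saved under pics/ and viewed, at most 10 in all, crops included, and the job is handed in when it is done.

Besides the shell and the picture viewer there is one more tool, called by a JSON object that holds its "name" and its "arguments", one argument or row to a line. send_rows: Moves the arm, as the interface text tells. Its arguments: {"type":"object","properties":{"moves":{"type":"string"},"newtons":{"type":"number"}},"required":["moves"]}

```bash
mkdir -p pics; cat > h.py <<'E'
import numpy as np, cv2, pickle
from plant import ctrl
def grab(n):
    c=ctrl.read_camera(n); pickle.dump(c,open(f'{n}.pkl','wb')); return c
def load(n): return pickle.load(open(f'{n}.pkl','rb'))
def ray(c,u,v,fish=False):
    f=200/np.tan(np.radians(c['fovy'])/2); x=(u-c['cx'])/f; y=(v-c['cy'])/f
    if fish:
        r=np.hypot(x,y)+1e-12; d=np.array([np.sin(r)*x/r,-np.sin(r)*y/r,-np.cos(r)])
    else: d=np.array([x,-y,-1.])
    E=np.array(c['extrinsics']); return E[:3,3],E[:3,:3]@d
def atz(c,u,v,z,fish=False):
    o,d=ray(c,u,v,fish); return o+d*(z-o[2])/d[2]
def proj(c,p):
    E=np.array(c['extrinsics']); q=E[:3,:3].T@(np.array(p)-E[:3,3]); f=200/np.tan(np.radians(c['fovy'])/2)
    return c['cx']+f*q[0]/-q[2], c['cy']-f*q[1]/-q[2]
def save(im,name,box=None,s=1):
    if box: im=im[box[1]:box[3],box[0]:box[2]]
    cv2.imwrite('pics/'+name,cv2.resize(im[:,:,::-1],None,fx=s,fy=s,interpolation=cv2.INTER_CUBIC))
E
python3 - <<'E'
from h import *
for n in('top','side'):
    c=grab(n); save(c['image'],n+'0.png'); print(n,c['fovy'],c['cx'],c['cy'],np.round(c['extrinsics'],3).tolist(),[k for k in c])
s=ctrl.get_state(); print(s, ctrl.finger_overhang)
E
```

```text
top 54.31772278038884 316.6254831884904 202.41685320311703 [[0.025, 0.98, -0.199, 0.369], [-1.0, 0.023, -0.016, 0.07], [-0.011, 0.199, 0.98, 0.845], [0.0, 0.0, 0.0, 1.0]] ['image', 'fovy', 'cx', 'cy', 'extrinsics']
side 56.51166522088897 317.91424310757134 199.7297040175158 [[-0.947, 0.232, -0.221, 0.367], [-0.32, -0.722, 0.613, 0.534], [-0.017, 0.652, 0.758, 0.66], [0.0, 0.0, 0.0, 1.0]] ['image', 'fovy', 'cx', 'cy', 'extrinsics']
{'time': 0.1, 'qpos': array([-1.41699610e+00,  2.87146387e-01,  1.57807115e+00, -1.83343585e-06,
        1.27859333e+00, -1.50001632e-01]), 'dq': array([-0.00039343, -0.00120168, -0.00296644, -0.00065916, -0.00018923,
       -0.00158584]), 'joint_efforts': array([ 1.34499423e-03, -4.07292831e+01, -2.93698275e+01, -1.37451711e-04,
        3.41674684e-03, -5.71586469e-06]), 'eef_pos': array([ 0.20186343, -0.64350214,  0.24401729]), 'tcp_rot': array([ 9.88484572e-01,  1.51317617e-01, -2.98409681e-06, -1.10910691e-03]), 'contact_force': array([ 0.52844325, -0.03983114,  0.58293075]), 'wrist_torque': array([-0.02397577,  0.00252268,  0.01912682]), 'finger_force': 0.0, 'opening': 1.002085200012959} 0.014
```

View pics/top0.png

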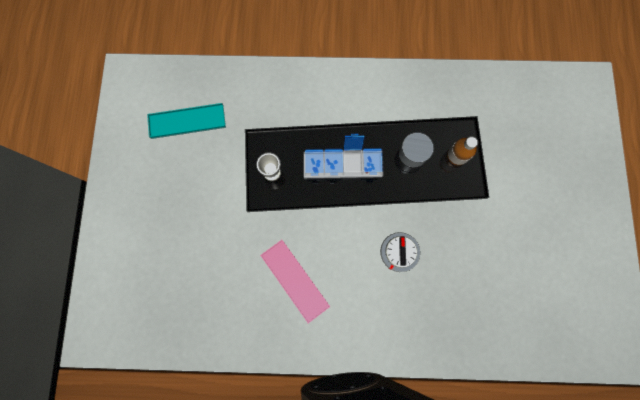

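View pics/side0.png

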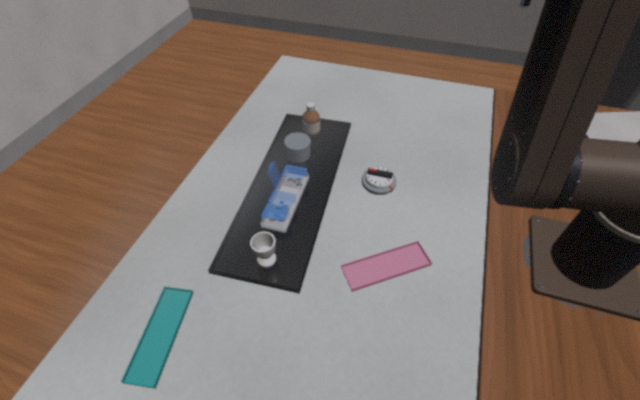

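Top view: the candidates shaped like the organiser are the teal one (187,120), the pink one (295,281) and the clear one with blue lids (343,163). The clear one is meant; its third box from the left (353,160) is open. The timer is at (400,251), red mark lower-left (390,267), red bar end at (402,240). I'll confirm these in an enlarged crop.

```bash
python3 - <<'E'
from h import *
c=load('top'); im=c['image']
a=cv2.resize(im[122:190,292:392],None,fx=7.5,fy=7.5,interpolation=cv2.INTER_CUBIC)[:, :, ::-1][:330*1+180]
save(im,'org.png',(295,125,395,190),8)
b=cv2.resize(im[228:273,375:425],None,fx=12,fy=12,interpolation=cv2.INTER_CUBIC)
cv2.imwrite('pics/timer.png',b[:,:,::-1])
E
```

```text
(no output)
```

View pics/org.png

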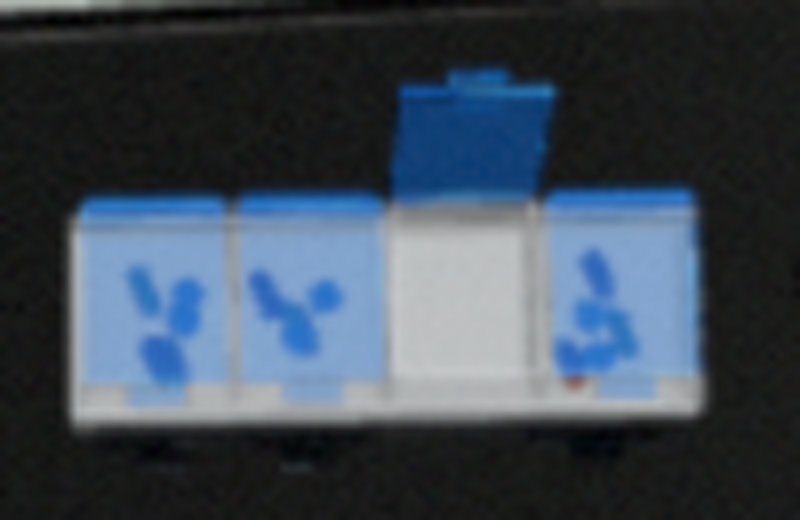

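View pics/timer.png

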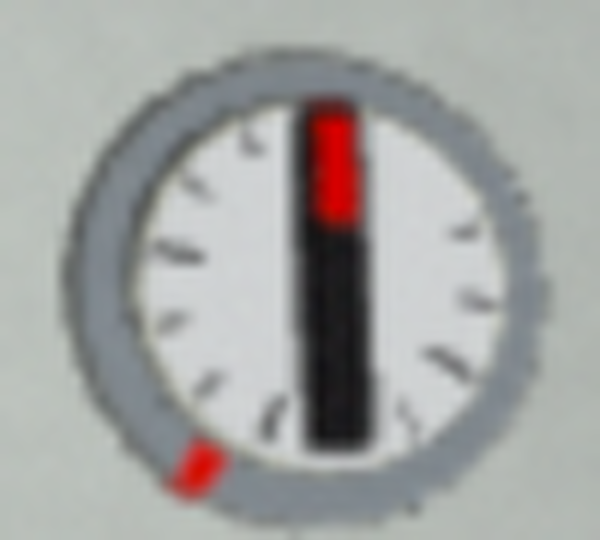

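The crop shows the clear organiser: box 3 is empty and its lid is open, with the lid edge at crop (478,88) and the hinge at crop (466,203). On the timer, the bar top runs from red end (337,105) to (340,448), and the red mark is at (198,468).

```bash
cat > m.py <<'E'
from h import *
c=load('top')
O=lambda u,v,z: atz(c,295+u/8-.44,125+v/8-.44,z)
T=lambda u,v,z: atz(c,375+u/12-.46,228+v/12-.46,z)
if __name__=='__main__':
    ctr=T(307,287,.016);red=T(337,105,.042);bl=T(340,448,.042);mk=T(198,468,.016)
    print('base',ctr,'barmid',(red+bl)/2,np.linalg.norm(red-bl)); ax=(red+bl)/2
    a=np.arctan2(*(red-bl)[1::-1]);b=np.arctan2(*(mk-ctr)[1::-1]); print('bar ang',a,'mark',b,'dial',(b-a)%6.283)
    hl,hr=O(392,203,.036),O(540,203,.036); print('hinge',hl,hr,(hl+hr)/2)
    fl,fr=O(80,200,.039),O(697,190,.039);print('org back corners',fl,fr,'yaw',np.arctan2(*(fl-fr)[:2][::1])) 
    print('carrier front',O(72,425,.016),O(702,412,.016))
    h=(hl+hr)/2
    o,d=ray(c,295+478/8-.44,125+88/8-.44)
    for th in (1.35,1.5,1.6,1.7,1.85):
        p=h+np.array([-.051*np.cos(th),0,.051*np.sin(th)]); u=proj(c,p); print(th,(u[0]-295+.44)*8,(u[1]-125+.44)*8)
    s=load('side'); print('side hinge',proj(s,h),[proj(s,h+np.array([-.051*np.cos(t),0,.051*np.sin(t)])) for t in(1.4,1.8)], 'bar side',proj(s,red),proj(s,bl))
E
python3 m.py
```

```text
base [ 0.43518612 -0.09585894  0.016     ] barmid [ 0.43522366 -0.09605652  0.042     ] 0.058234329053359304
bar ang -0.009707645866157083 mark 2.5928924524544694 dial 2.6026000983206266
hinge [0.65045872 0.02708925 0.036     ] [ 0.65132441 -0.0130925   0.036     ] [0.65089156 0.00699837 0.036     ]
org back corners [0.64844565 0.1118114  0.039     ] [ 0.65488506 -0.05523362  0.039     ] yaw -0.03852983086412058
carrier front [0.59151641 0.11316874 0.016     ] [ 0.59907692 -0.05966895  0.016     ]
1.35 481.24133260550434 180.20954932526595
1.5 481.785529644234 150.5925929721166
1.6 481.9386599763393 131.53523616567148
1.7 481.9222666578971 113.29017206987511
1.85 481.58280856179545 87.90251234719791
side hinge (np.float64(278.91529120157315), np.float64(182.50479245703372)) [(np.float64(280.34684218535756), np.float64(167.69568057182695)), (np.float64(271.9101281072536), np.float64(165.94177162911902))] bar side (np.float64(368.67659107648757), np.float64(167.8657667405696)) (np.float64(393.1452672108708), np.float64(173.36810788942816))
```

```bash
cat > to.py <<'E'
import sys
from h import *
from scipy.spatial.transform import Rotation as R
s=ctrl.get_state(); r=R.from_quat(s['tcp_rot'])
print('t',s['time'],'pos',np.round(s['eef_pos'],4),'F',np.round(s['contact_force'],2),'M',np.round(s['wrist_torque'],3),'open',round(s['opening'],3),'q6',s['qpos'][5])
x=r.as_matrix()[:,0]; print('yaw',np.arctan2(x[1],x[0]))
a=list(map(float,sys.argv[1:]))
for i in range(0,len(a),4):
    g=R.from_euler('z',a[i+3])*R.from_matrix(np.diag([1.,-1,-1]))
    print('turn',np.round((r.inv()*g).as_rotvec()/6.28319,4),'shift',np.round(r.inv().apply(np.array(a[i:i+3])-s['eef_pos'])/.2,4))
E
python3 to.py .435 -.096 .12 0 .435 -.096 .044 0
```

```text
t 0.1 pos [ 0.2019 -0.6435  0.244 ] F [ 0.53 -0.04  0.58] M [-0.024  0.003  0.019] open 1.002 q6 -0.15000163227534663
yaw 0.30380203232762215
turn [-0.0004  0.      0.0484] shift [ 1.931  -2.2621  0.6257]
turn [-0.0004  0.      0.0484] shift [ 1.9309 -2.2612  1.0057]
```

{"name": "send_rows", "arguments": {
  "moves": "0 0 0.048 0.64 -0.75 0.1 -0.6;0 0 0.048 0.64 -0.75 0.1 -0.6;0 0 0.048 0.64 -0.75 0.1 -0.6;0 0 0.048 0.64 -0.75 0.1 -0.6;0 0 0.048 0.64 -0.75 0.1 -0.6",
  "newtons": 20
}}

```text
time: 0.72
eef_pos: [0.2794, -0.4625, 0.2254]
tcp_rot: [1.0, 0.002, -0.0, 0.0]
contact_force: [-0.7, -0.2, -0.5]
opening: 0.2
finger_force: 0.0
```

```bash
python3 to.py .435 -.096 .12 0
```

```text
t 0.725 pos [ 0.2794 -0.4625  0.2254] F [-0.7  -0.18 -0.52] M [-0.044 -0.005 -0.012] open 0.2 q6 0.3525297522534637
yaw 0.0034556833403937095
turn [0.0001 0.     0.0005] shift [ 0.7843 -1.8301  0.5256]
```

{"name": "send_rows", "arguments": {
  "moves": "0 0 0 0.39 -0.92 0.1 -0.6;0 0 0 0.39 -0.92 0.1 -0.6;0 0 0 0.39 -0.92 0.1 -0.6;0 0 0 0.39 -0.92 0.1 -0.6;0 0 0 0.39 -0.92 0.1 -0.6"
}}

```text
time: 1.35
eef_pos: [0.3572, -0.2795, 0.2059]
tcp_rot: [1.0, 0.001, 0.0, 0.001]
contact_force: [-0.1, 0.4, 0.4]
opening: 0.2
finger_force: 0.0
```

{"name": "send_rows", "arguments": {
  "moves": "0 0 0 0.39 -0.91 0.42 -0.6;0 0 0 0.39 -0.91 0.42 -0.6;0 0 0 0.39 -0.91 0.42 -0.6;0 0 0 0.39 -0.91 0.42 -0.6;0 0 0 0.39 -0.91 0.42 -0.6;0 0 0 0.39 -0.91 0.42 -0.6"
}}

```text
time: 2.1
eef_pos: [0.4352, -0.0984, 0.1221]
tcp_rot: [1.0, 0.0, 0.001, 0.001]
contact_force: [1.2, 0.9, -0.6]
opening: 0.2
finger_force: 0.0
```

```bash
python3 to.py .435 -.096 .044 0; python3 - <<'E'
from h import *
c=grab('wrist'); save(c['image'],'w1.png'); print(c['fovy'],c['cx'],c['cy'])
E
```

```text
t 2.1 pos [ 0.4352 -0.0984  0.1221] F [ 1.21  0.86 -0.58] M [-0.012 -0.038 -0.009] open 0.2 q6 1.1206316845361577
yaw 0.0003758074175142393
turn [ 0.0002 -0.0002  0.0001] shift [-0.0012 -0.0124  0.3904]
65.70646984690485 316.81680151704006 197.01919941271984
```

View pics/w1.png

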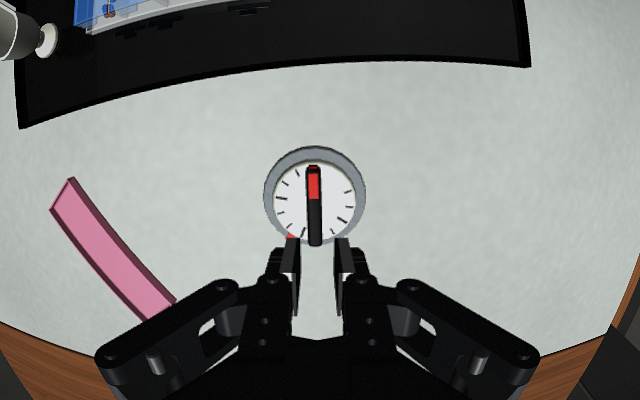

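Wrist view: the bar runs from its red end (313,166) to (314,243), nicely between the jaws. I'll check its axis against the wrist calibration.

```bash
python3 - <<'E'
from h import *
c=load('wrist')
a,b=atz(c,313.5,167,.042,True),atz(c,314.5,240,.042,True); print(a,b,(a+b)/2)
k=[atz(c,u,v,.016,True) for u,v in((264,196),(366,196),(314,146))]; print(k, (k[0]+k[1])/2)
E
```

```text
[ 0.46679527 -0.09690612  0.042     ] [ 0.41193966 -0.09749412  0.042     ] [ 0.43936747 -0.09720012  0.042     ]
[array([ 0.43821356, -0.0569734 ,  0.016     ]), array([ 0.4382228 , -0.13854125,  0.016     ]), array([ 0.47799168, -0.09706361,  0.016     ])] [ 0.43821818 -0.09775733  0.016     ]
```

{"name": "send_rows", "arguments": {
  "moves": "0 0 0 0.006 -0.007 0.2 -0.6;0 0 0 0.006 -0.007 0.3 -0.6;0 0 0 0.006 -0.007 0.35 -0.6;0 0 0 0.006 -0.007 0.385 -0.6;0 0 0 0.006 -0.007 0.385 -0.6;0 0 0 0.006 -0.007 0.385 -0.6"
}}

```text
time: 2.9
eef_pos: [0.4363, -0.0953, 0.0451]
tcp_rot: [1.0, 0.001, 0.001, 0.0]
contact_force: [0.0, 0.1, -0.2]
opening: 0.204
finger_force: 0.0
```

```bash
python3 to.py .4365 -.0968 .044 0
```

```text
t 2.9 pos [ 0.4363 -0.0953  0.0451] F [ 0.01  0.06 -0.21] M [-0.014 -0.004 -0.001] open 0.204 q6 1.125719514388657
yaw 0.0021502700360049223
turn [ 0.0001 -0.0002  0.0003] shift [0.0012 0.0075 0.0057]
```

{"name": "send_rows", "arguments": {
  "moves": "0 0 -0.02 0 0.005 0.003 -0.62;0 0 -0.04 0 0.005 0.003 -0.62;0 0 -0.06 0 0.005 0.003 -0.62;0 0 -0.08 0 0.005 0.003 -0.62;0 0 -0.1 0 0.005 0.003 -0.62;0 0 -0.12 0 0.005 0.003 -0.62;0 0 -0.14 0 0.005 0.003 -0.62;0 0 -0.16 0 0.005 0.003 -0.62;0 0 -0.18 0 0.005 0.003 -0.62;0 0 -0.2 0 0.005 0.003 -0.62"
}}

```text
time: 4.15
eef_pos: [0.4362, -0.0964, 0.0445]
tcp_rot: [0.807, 0.59, 0.0, 0.001]
contact_force: [-1.1, -0.7, -0.3]
opening: 0.19
finger_force: 1.9
```

```bash
python3 to.py .4365 -.0968 .044 2.6
```

```text
t 4.15 pos [ 0.4362 -0.0964  0.0445] F [-1.07 -0.71 -0.3 ] M [-0.267 -0.002 -0.071] open 0.19 q6 -0.1368942886777394
yaw 1.2632246547029609
turn [ 2.000e-04  3.000e-04 -2.128e-01] shift [-0.0017  0.0019  0.0027]
```

{"name": "send_rows", "arguments": {
  "moves": "0 0 -0.02 0 0 0 -0.62;0 0 -0.04 0 0 0 -0.62;0 0 -0.06 0 0 0 -0.62;0 0 -0.08 0 0 0 -0.62;0 0 -0.1 0 0 0 -0.62;0 0 -0.12 0 0 0 -0.62;0 0 -0.14 0 0 0 -0.62;0 0 -0.16 0 0 0 -0.62;0 0 -0.18 0 0 0 -0.62;0 0 -0.195 0 0 0 -0.62;0 0 -0.2 0 0 0 -0.62;0 0 -0.2 0 0 0 -0.62"
}}

```text
time: 5.65
eef_pos: [0.4363, -0.0962, 0.0444]
tcp_rot: [0.308, 0.951, -0.0, 0.001]
contact_force: [0.0, -1.5, 1.3]
opening: 0.188
finger_force: 1.3
```

```bash
python3 to.py .4365 -.0968 .044 2.6; python3 - <<'E'
from h import *
c=grab('top'); save(c['image'],'t2.png',(370,215,430,275),9)
E
```

```text
t 5.65 pos [ 0.4363 -0.0962  0.0444] F [ 0.01 -1.48  1.26] M [-0.162 -0.108 -0.055] open 0.188 q6 -1.388624561227445
yaw 2.514743436031279
turn [ 0.      0.0003 -0.0136] shift [-0.0023 -0.0018  0.0022]
```

{"name": "send_rows", "arguments": {
  "moves": "0 0 -0.01 0 0 0 -0.62;0 0 -0.02 0 0 0 -0.62;0 0 -0.02 0 0 0 -0.62"
}}

```text
time: 6.08
eef_pos: [0.4362, -0.0962, 0.0443]
tcp_rot: [0.248, 0.969, -0.0, 0.001]
contact_force: [0.3, -0.4, 1.4]
opening: 0.19
finger_force: 1.0
```

```bash
python3 to.py
```

```text
t 6.075 pos [ 0.4362 -0.0962  0.0443] F [ 0.31 -0.43  1.36] M [-0.113 -0.135  0.002] open 0.19 q6 -1.5139566401105182
yaw 2.639880793538741
```

{"name": "send_rows", "arguments": {
  "moves": "0 0 -0.007 0 0 0 -0.62;0 0 -0.007 0 0 0 -0.62"
}}

```text
time: 6.32
eef_pos: [0.4361, -0.0961, 0.0441]
tcp_rot: [0.227, 0.974, -0.0, 0.001]
contact_force: [0.7, 0.1, 1.2]
opening: 0.189
finger_force: 1.3
```

```bash
python3 to.py
```

```text
t 6.325 pos [ 0.4361 -0.0961  0.0441] F [0.74 0.14 1.18] M [-0.119 -0.193 -0.023] open 0.189 q6 -1.557564026231819
yaw 2.6834046153825457
```

{"name": "send_rows", "arguments": {
  "moves": "0 0 -0.007 0 0 0 -0.62;0 0 -0.007 0 0 0 -0.62"
}}

```text
time: 6.58
eef_pos: [0.436, -0.096, 0.044]
tcp_rot: [0.206, 0.979, -0.0, 0.0]
contact_force: [1.8, -1.1, 1.8]
opening: 0.193
finger_force: 1.4
```

{"name": "send_rows", "arguments": {
  "moves": "0 0 -0.006 0 0 0 -0.62;0 0 -0.006 0 0 0 -0.62"
}}

```text
time: 6.82
eef_pos: [0.4359, -0.096, 0.0439]
tcp_rot: [0.187, 0.982, 0.0, 0.0]
contact_force: [1.3, -0.9, 1.6]
opening: 0.19
finger_force: 1.5
```

```bash
python3 to.py; python3 - <<'E'
from h import *
c=grab('wrist'); save(c['image'],'w2.png',(220,100,420,250),4)
E
```

```text
t 6.825 pos [ 0.4359 -0.096   0.0439] F [ 1.26 -0.89  1.55] M [-0.159 -0.231 -0.064] open 0.19 q6 -1.639272990812658
yaw 2.765074923847314
```

View pics/w2.png

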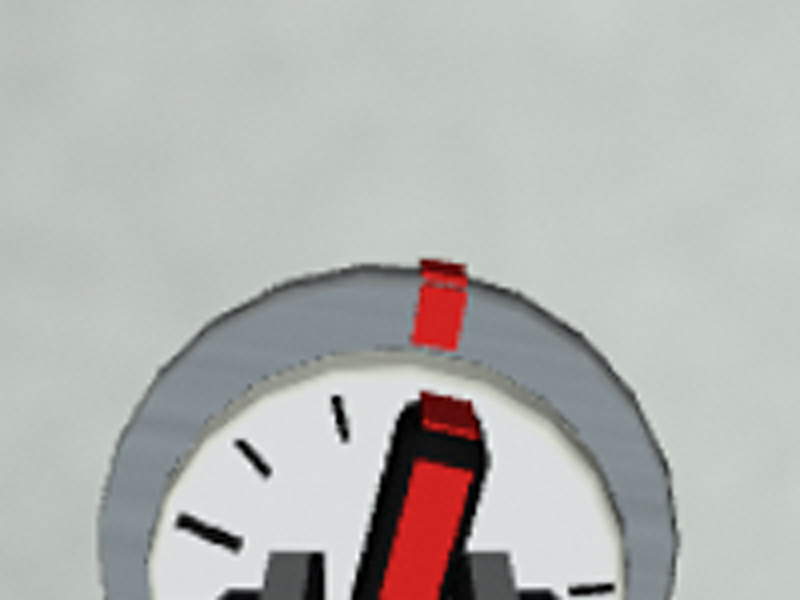

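The wrist crop shows the red bar end at (447,440) just clockwise of the red mark at (438,318). A few degrees remain.

```bash
cat > ang.py <<'E'
from h import *
import sys
u1,v1,u2,v2=map(float,sys.argv[1:5])
c=load('wrist'); A=np.array([.4365,-.0968])
W=lambda u,v,z: atz(c,220+u/4-.4,100+v/4-.4,z,True)[:2]
b1,b2=W(u1,v1,.042),W(u2,v2,.042)
m=W(437,318,.016); k=[W(100,540,.016),W(678,540,.016),W(385,266,.016)]
# circle centre
M=np.array([2*(k[1]-k[0]),2*(k[2]-k[0])]); ctr=np.linalg.solve(M,[k[1]@k[1]-k[0]@k[0],k[2]@k[2]-k[0]@k[0]])
a=lambda v:np.arctan2(v[1],v[0])
print('ctr',ctr,'bar dir',a(b1-b2),'bar end dir',a(b1-A),a(b1-ctr),'mark',a(m-A),a(m-ctr))
E
python3 ang.py 443 460 412 600
```

```text
ctr [ 0.43324647 -0.09580909] bar dir 2.575590538717865 bar end dir 2.5539901327121353 2.513898093821975 mark 2.6059225314138676 2.5823984704765985
```

{"name": "send_rows", "arguments": {
  "moves": "0 0 -0.006 0 0 0 -0.62;0 0 -0.006 0 0 0 -0.62"
}}

```text
time: 7.12
eef_pos: [0.4357, -0.0959, 0.0438]
tcp_rot: [0.168, 0.986, 0.0, 0.0]
contact_force: [1.0, 0.3, 0.6]
opening: 0.189
finger_force: 1.4
```

{"name": "send_rows", "arguments": {
  "moves": "0 0 -0.005 0 0 0 -0.62;0 0 -0.005 0 0 0 -0.62"
}}

```text
time: 7.38
eef_pos: [0.4357, -0.0959, 0.0438]
tcp_rot: [0.152, 0.988, 0.0, 0.0]
contact_force: [1.6, -0.4, 1.7]
opening: 0.193
finger_force: 2.9
```

```bash
python3 to.py
```

```text
t 7.375 pos [ 0.4357 -0.0959  0.0438] F [ 1.62 -0.4   1.65] M [-0.077 -0.277 -0.057] open 0.193 q6 -1.7097764118129648
yaw 2.835601311302174
```

Finger force has doubled, which suggests the stop. I'll add one tiny step to confirm.

{"name": "send_rows", "arguments": {
  "moves": "0 0 -0.003 0 0 0 -0.62;0 0 -0.003 0 0 0 -0.62"
}}

```text
time: 7.62
eef_pos: [0.4357, -0.0959, 0.0438]
tcp_rot: [0.143, 0.99, 0.0, 0.0]
contact_force: [1.2, -1.2, 0.9]
opening: 0.19
finger_force: 6.5
```

{"name": "send_rows", "arguments": {
  "moves": "0 0 -0.003 0 0 0 -0.62;0 0 -0.003 0 0 0 -0.62"
}}

```text
time: 7.88
eef_pos: [0.4357, -0.0959, 0.0438]
tcp_rot: [0.134, 0.991, 0.0, 0.0]
contact_force: [1.5, -0.0, 2.3]
opening: 0.187
finger_force: 10.8
```

```bash
python3 to.py; python3 - <<'E'
from h import *
c=grab('wrist'); save(c['image'],'w3.png',(220,100,420,250),4)
E
```

```text
t 7.875 pos [ 0.4357 -0.0959  0.0438] F [ 1.5  -0.05  2.34] M [-0.093 -0.292 -0.312] open 0.187 q6 -1.747460103259255
yaw 2.8730695640885053
```

View pics/w3.png

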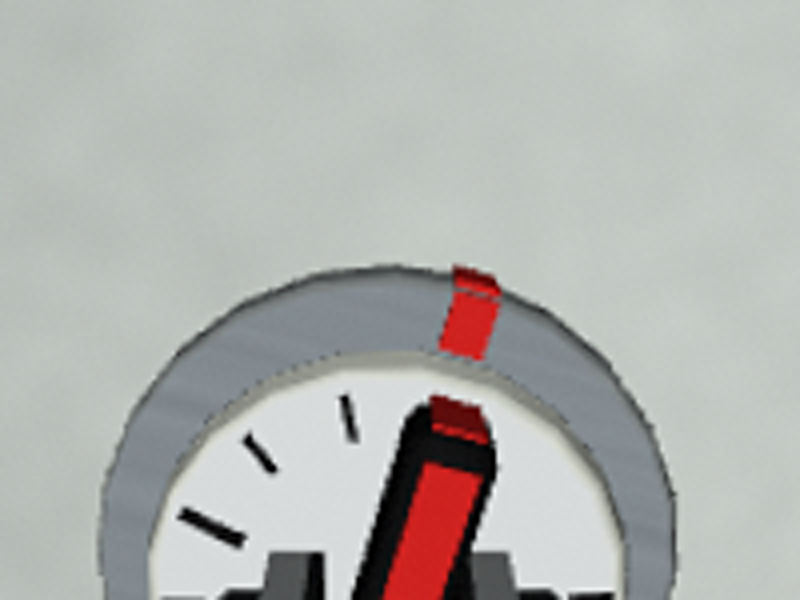

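The bar now lines up with the mark and the finger force has risen to 10.8 N, so the dial is at its stop. I'll ease back and lift.

{"name": "send_rows", "arguments": {
  "moves": "0 0 0.015 0 0 0 -0.62;0 0 0.033 0 0 0 -0.62;0 0 0.033 0 0 0 -0.62;0 0 0.033 0 0 -0.1 -0.62;0 0 0.033 0 0 -0.3 -0.62;0 0 0.033 0 0 -0.6 -0.62;0 0 0.033 0 0 -0.8 -0.62;0 0 0.033 0 0 -0.8 -1;0 0 0.033 0 0 -0.8 -1"
}}

```text
time: 9.05
eef_pos: [0.4346, -0.0955, 0.2024]
tcp_rot: [0.235, 0.972, 0.0, -0.001]
contact_force: [-0.4, 0.3, -0.3]
opening: 0.001
finger_force: 0.0
```

```bash
python3 to.py .57 -.045 .2 3.1416 .7 .007 .2 3.1416; python3 - <<'E'
from h import *
c=grab('top'); save(c['image'],'t3.png',(340,120,440,280),3.7)
E
```

```text
t 9.05 pos [ 0.4346 -0.0955  0.2024] F [-0.4   0.35 -0.32] M [-0.004  0.012 -0.03 ] open 0.001 q6 -1.5416989809277475
yaw 2.667769412663702
turn [ 0.0001 -0.0004 -0.0754] shift [-0.4872  0.5334  0.0104]
turn [ 0.0001 -0.0004 -0.0754] shift [-0.947   1.0613  0.0089]
```

View pics/t3.png

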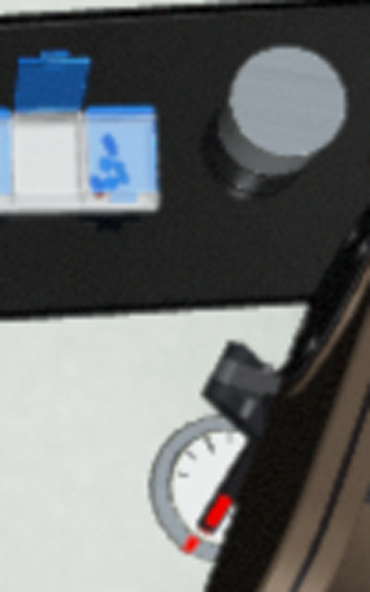

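The red end of the bar (215,515) points at the red mark (190,545), and nothing else has moved. Next is the lid.

{"name": "send_rows", "arguments": {
  "moves": "0 0 -0.075 -0.49 0.53 0 -1;0 0 -0.075 -0.49 0.53 0 -1;0 0 -0.075 -0.49 0.53 0 -1;0 0 -0.075 -0.95 1 0 -1;0 0 -0.075 -0.95 1 0 -1;0 0 -0.075 -0.95 1 0 -1;0 0 -0.075 -0.95 1 0 -1;0 0 -0.075 -0.95 1 0 -1"
}}

```text
time: 10.1
eef_pos: [0.6947, -0.0054, 0.2031]
tcp_rot: [0.002, 1.0, 0.0, -0.001]
contact_force: [0.5, 0.5, -0.4]
opening: -0.0
finger_force: 0.0
```

```bash
python3 to.py .7 .007 .092 3.1416 
```

```text
t 10.1 pos [ 0.6947 -0.0054  0.2031] F [ 0.49  0.55 -0.38] M [-0.013 -0.013  0.023] open -0.0 q6 -1.7197600310270655
yaw 3.1371323313269417
turn [ 0.     -0.0003 -0.0007] shift [-0.0272  0.0623  0.5556]
```

{"name": "send_rows", "arguments": {
  "moves": "0 0 0 -0.03 0.06 0 -1;0 0 0 -0.03 0.06 0.2 -1;0 0 0 -0.03 0.06 0.4 -1;0 0 0 -0.03 0.06 0.555 -1;0 0 0 -0.03 0.06 0.555 -1;0 0 0 -0.03 0.06 0.555 -1"
}}

```text
time: 10.85
eef_pos: [0.7031, 0.007, 0.0949]
tcp_rot: [0.002, 1.0, -0.0, 0.001]
contact_force: [0.9, -0.4, 0.6]
opening: -0.002
finger_force: 0.0
```

```bash
python3 to.py .665 .007 .094 3.1416 
```

```text
t 10.85 pos [0.7031 0.007  0.0949] F [ 0.94 -0.41  0.63] M [-0.034  0.016 -0.037] open -0.002 q6 -1.7008275287662669
yaw 3.137521971279244
turn [-0.      0.0005 -0.0006] shift [ 0.1904 -0.0009  0.0037]
```

{"name": "send_rows", "arguments": {
  "moves": "0 0 0 0.05 0 0 -1;0 0 0 0.1 0 0 -1;0 0 0 0.14 0 0 -1;0 0 0 0.18 0 0 -1;0 0 0 0.22 0 0 -1;0 0 0 0.26 0 0.01 -1;0 0 0 0.3 0 0.025 -1;0 0 0 0.335 0 0.045 -1;0 0 0 0.335 0 0.045 -1"
}}

```text
time: 11.98
eef_pos: [0.6341, 0.0073, 0.0829]
tcp_rot: [0.002, 1.0, 0.0, -0.001]
contact_force: [0.0, 0.3, -0.4]
opening: -0.001
finger_force: 0.0
```

```bash
python3 to.py .617 .007 .053 3.1416; python3 - <<'E'
from h import *
c=grab('side'); save(c['image'],'s4.png',(220,120,360,250),5)
E
```

```text
t 11.975 pos [0.6341 0.0073 0.0829] F [ 0.01  0.29 -0.43] M [-0.004  0.042 -0.009] open -0.001 q6 -1.71488064232735
yaw 3.137419106434887
turn [ 0.     -0.0003 -0.0007] shift [ 0.0854 -0.0021  0.1497]
```

View pics/s4.png

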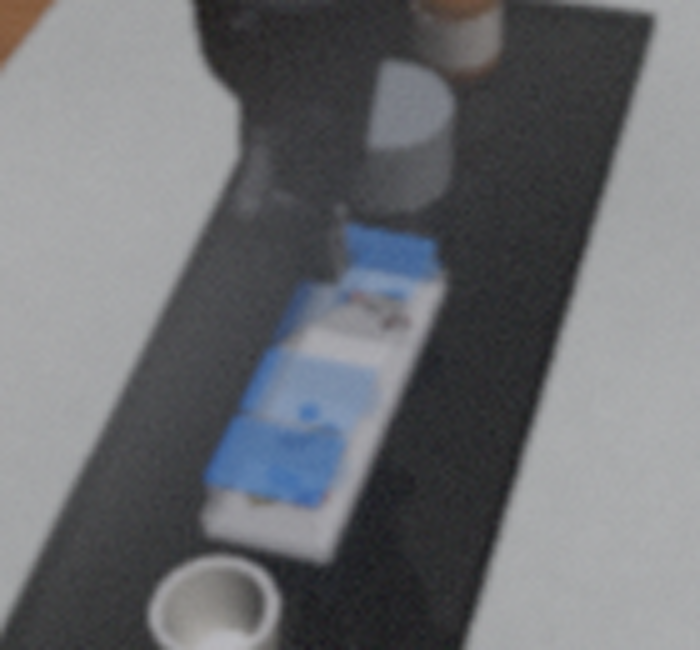

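Side view: the lid has swung forward over box 3, with the fingertip behind it at (338,245) and the box still level. I'll keep closing.

{"name": "send_rows", "arguments": {
  "moves": "0 0 0 0.025 0 0.03 -1;0 0 0 0.045 0 0.06 -1;0 0 0 0.06 0 0.085 -1;0 0 0 0.07 0 0.11 -1;0 0 0 0.075 0 0.13 -1;0 0 0 0.075 0 0.145 -1;0 0 0 0.075 0 0.145 -1;0 0 0 0.075 0 0.145 -1"
}}

```text
time: 13.02
eef_pos: [0.6203, 0.0073, 0.0549]
tcp_rot: [0.002, 1.0, -0.0, 0.0]
contact_force: [-1.2, -0.0, 0.0]
opening: -0.001
finger_force: 0.0
```

```bash
python3 to.py .617 .007 .053 3.1416
```

```text
t 13.025 pos [0.6203 0.0073 0.0549] F [-1.2  -0.01  0.02] M [ 0.039 -0.008  0.032] open -0.001 q6 -1.7184274299078353
yaw 3.137552403670383
turn [-0.      0.0001 -0.0006] shift [ 0.0167 -0.0014  0.0095]
```

Tip is at 41 mm. I'll press gently until I feel contact.

{"name": "send_rows", "arguments": {
  "moves": "0 0 0 0 0 0.01 -1;0 0 0 0 0 0.01 -1;0 0 0 0 0 0.015 -1;0 0 0 0 0 0.015 -1"
}}

```text
time: 13.52
eef_pos: [0.6205, 0.0072, 0.053]
tcp_rot: [0.002, 1.0, -0.0, 0.0]
contact_force: [-1.8, 0.6, 5.2]
opening: -0.0
finger_force: 2.9
```

```bash
python3 to.py .617 .007 .053 3.1416
```

```text
t 13.525 pos [0.6205 0.0072 0.053 ] F [-1.81  0.56  5.24] M [0.008 0.324 0.047] open -0.0 q6 -1.7183569965362655
yaw 3.13756682893763
turn [-0.      0.0001 -0.0006] shift [ 0.0177 -0.0012 -0.0001]
```

Contact is 5 N with the tip at 39 mm, so the lid is flush. I'll lift straight up, move aside and check.

{"name": "send_rows", "arguments": {
  "moves": "0 0 0 0 0 -0.03 -1;0 0 0 0 0 -0.2 -1;0 0 0 0 0 -0.5 -1;0 0 0 0 0 -0.8 -1;0 0 0 0 0 -0.8 -1;0 0 0 0.1 -0.8 -0.8 -1;0 0 0 0.1 -0.8 -0.8 -1;0 0 0 0.1 -0.8 -0.8 -1;0 0 0 0.1 -0.8 -0.8 -1"
}}

```text
time: 14.65
eef_pos: [0.5984, -0.1548, 0.2102]
tcp_rot: [0.004, 1.0, 0.0, -0.001]
contact_force: [1.2, 0.3, 0.8]
opening: 0.003
finger_force: 0.0
```

{"name": "send_rows", "arguments": {
  "moves": "0 0 0 0 -0.8 0 -1;0 0 0 0 -0.8 0 -1;0 0 0 0 -0.8 0 -1;0 0 0 0 -0.8 0 -1"
}}

```text
time: 15.15
eef_pos: [0.5985, -0.3137, 0.2104]
tcp_rot: [0.003, 1.0, 0.001, -0.001]
contact_force: [0.5, 0.0, 0.1]
opening: 0.001
finger_force: 0.0
```

```bash
python3 - <<'E'
from h import *
c=grab('top'); o=c['image'][115:285,235:495]
save(o,'t5.png',None,3); print(ctrl.get_state()['contact_force'])
E
```

```text
[0.39307384 0.91815252 0.30451062]
```

View pics/t5.png

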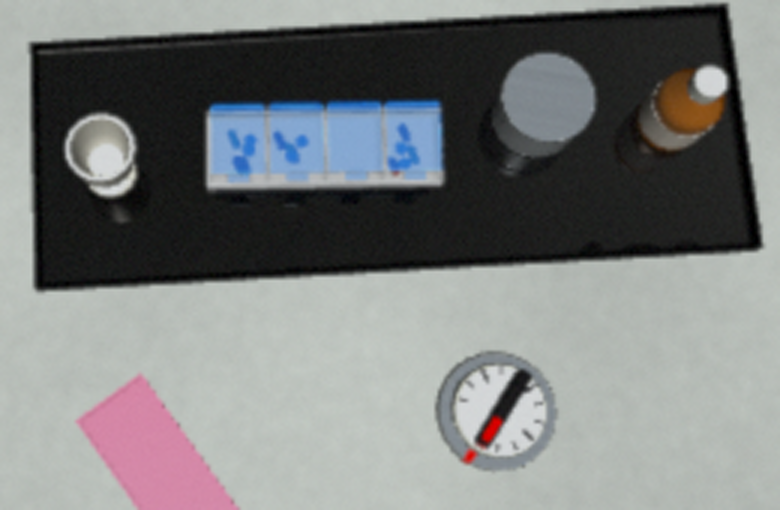

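All four lids are flush, and the bar's red end (490,430) points at the red mark (470,457). Everything else stands in place.

```bash
python3 -c "
from plant import ctrl
print(ctrl.sign_off())"
```

```text
the job is handed in; nothing more can be done
None
```

The job is handed in: box 3's lid is pressed flush with the others and the timer is turned back to its zero stop. In the final picture the organiser, bottle, tin and egg cup stood where they were; sign-off gave no verdict.

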